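# Put the mixed-up lids back on their crocks

## Task

After the washing-up the three wooden lids went back onto the wrong stoneware crocks. Put every lid on the crock it belongs to (round on round, square on square, oblong on oblong) so that each sits fully down in its mouth; set a lid aside on the empty cork mat or another free spot while you swap them. Lay the lids down without dropping them, leave the crocks standing where they are, and do not push or tip the pepper mill, the tumbler or the salt jar.

Things in the scene. Friction and masses are not known exactly. Their poses are not given: they have to be found in the camera images.
- lid_round: Round lid of pale wood: board 144 mm in diameter, with a round lip 108 mm in diameter underneath. On top a turned wooden knob, 29 mm across, gripped 30 to 46 mm above the origin (top 49). Origin: centre of the lip's underside; lip 6 mm deep, board 10 mm thick above it, z up. About 0.14 kg. At the start it lies on the square crock.
- lid_square: Square lid of pale wood: board 118 x 118 mm, with a square lip 82 x 82 mm underneath. On top a turned wooden knob, 29 mm across, gripped 30 to 46 mm above the origin (top 49). Origin: centre of the lip's underside; lip 6 mm deep, board 10 mm thick above it, z up. About 0.14 kg. x and y axes parallel to its edges. At the start it lies on the oblong crock.
- lid_oblong: Oblong (rectangular) lid of pale wood: board 172 mm along its x axis, 92 mm along its y axis, with a lip 136 x 54 mm underneath. On top a turned wooden knob, 29 mm across, gripped 30 to 46 mm above the origin (top 49). Origin: centre of the lip's underside; lip 6 mm deep, board 10 mm thick above it, z up. About 0.14 kg. At the start it lies on the round crock.
- crock_round: Round off-white stoneware crock, open on top, loose, 0.9 kg: 138 mm outside, mouth 124 mm in diameter, 85 mm high, two small ears at the sides. Origin: centre of its underside. Own lid home: lip in the mouth with 8 mm play all round, board on the rim, lid's origin 79 mm above the crock's. A wrong lid lies with its lip on the rim, 6 mm higher.
- crock_square: Square off-white stoneware crock, open on top, loose, 0.9 kg: 112 x 112 mm outside, mouth 98 x 98 mm, 85 mm high, an ear (24 mm out) on the two sides along its y axis. Origin: centre of its underside, x and y axes parallel to its sides. Own lid home: sides parallel, lip in the mouth with 8 mm play all round, lid's origin 79 mm above the crock's.
- crock_oblong: Oblong off-white stoneware crock, open on top, loose, 0.9 kg: 166 mm along its x axis, 86 mm along y outside, mouth 152 x 72 mm, 70 mm high, an ear (24 mm out) at each end. Origin: centre of its underside. Own lid home: long sides parallel, lip in the mouth with 8 to 9 mm play all round, lid's origin 64 mm above the crock's.
- cork_mat: Flat round cork mat, 160 mm in diameter and 8 mm thick, fixed to the worktop and empty: a free spot for a lid. Origin: centre of its underside.
- pepper_mill: Dark wooden pepper mill, 54 mm in diameter, 152 mm tall, standing loose among the crocks; leave it alone. Origin: centre of its underside.
- tumbler: Green glass tumbler, 68 mm in diameter at the rim, 85 mm tall, standing loose; leave it alone. Origin: centre of its underside.
- salt_jar: Small clear salt jar with a steel cap, 42 mm in diameter, 75 mm tall, standing loose among the crocks; leave it alone. Origin: centre of its underside.
Mind the look-alikes: they are no part of the job. Leave any purple or turquoise look-alike of the lid_square alone.

How it is judged:
By the outcome, as a careful person would: the job done as asked, in the order asked, and still so for the second after the job is handed in, with the robot touching nothing.
It also fails if it takes over 112 s, if anything falls off the work surface, if the arm or the gripper's body presses on something with over 40 N, if the wrist force passes 120 N, or if a joint passes its speed limit or range.

## Robot

A 6-joint arm with a two-finger parallel gripper is mounted at the origin on the work surface. World frame = base frame: x ahead of the robot, y to its left, z up, the work surface at z = 0. Lengths are in m, angles in degrees, forces in N, time in s.
With the tool pointing down it reaches from about 0.4 to 0.825 m from the base axis. Payload 7 kg.
Tool frame: the origin (TCP) lies between the finger pads; the fingertips stand 22 mm ahead of it and the grasp point (between the pads) lies 3 mm ahead of it; z points along the fingers, y is the line along which they close (so a half turn about z gives the same grasp; the last joint's range is limited). The gripper opens to 88 mm and grips with 3 to 60 N. Pads are 19 mm wide; open, the fingers measure 130 mm over their backs; the gripper's body (78 mm by 193 mm) begins 47 mm behind the grasp point.
Start: joints at [93.742, 20.546, 0.682, 0, -70.136, -16.507], TCP at [0.149, 0.658, 0.249] pointing down, gripper open.
Joint ranges: [-176.03, 176.03], [-82.01, 121.73], [-58.28, 71.71], [-173.87, 95.51], [-174.79, -0.11], [-173.66, 173.66]. Speed limits (degrees/s): [136.94, 136.94, 172.46, 180, 180, 180].

## Interface

Orientations are given as [roll, pitch, yaw] about the fixed x, y, z axes, in that order (R = Rz(yaw) Ry(pitch) Rx(roll)).
In Python, from plant import ctrl gives the robot as it stands.
- The arm moves only by the tool apply_moves, never from a script. Its argument "targets" is a list of rows, each an object with "travel": the shift along the tool's x, y, z in mm, a list of three; "roll": the turn about the tool's z in degrees; "jaw": the finger opening in mm, from 0 to 87.6. In form: [{"travel": [tx, ty, tz], "roll": roll, "jaw": jaw}, ...]. A call has 1 to 10 rows; each row shifts and turns the commanded pose from where the row before left it, along the tool's axes as they then stand; what a row does not reach is not made up. A row lasts 1/10 s, in which the tool goes at most 50 mm and 8.59 degrees, less where a joint would pass 70% of its speed; a pose out of reach is approached as far as the arm can. A call with a gripper value outside its range is refused whole. The fingers move at their own pace and stop on an object; the grip force is fixed at half the most. Time passes only in rows, so rows that do not move let the fingers close. It gives the time, the measured TCP pose, the force, the opening and the grip force at its end, in the units of the state.
- ctrl.get_obs(): the state, without advancing time (a new reading comes with each control period).
- ctrl.snapshot(name): name is "scene" or "top"; returns the picture (400x640x3 uint8, red, green, blue); there is no depth.
- ctrl.calibration(name): a dict with "K" (3x3 intrinsics, pixels), "dist_coeffs" ([k1, k2, p1, p2, k3] as OpenCV has them; the pictures are not rectified), "extrinsics" (4x4, takes a point from camera to world coordinates). Camera axes: x right, y down, z forward; pixel columns grow to the right and rows downward; lengths in m; the calibration is good to about 2 mm. A picture is of the moment at which its call begins. calibration takes no time and is no camera call.
- ctrl.close_job(): hands the job in; it is judged then, once.
The state is a dict: "clock": time; "joint_pos": joint angles; "qvel": joint speeds; "tau": joint torques, N m; "tool_pos": TCP position; "orientation": TCP orientation; "force": force on the tool from outside, world axes, zero at the start; "moment": the same for the moment, N m; "opening": finger opening in m; "gripper_force": force on a finger pad.
Only numpy, scipy, OpenCV 4.12 (cv2) and the standard library are available. Lean on these libraries where they do the work, as an engineer would, in place of code of your own. Each camera call takes 0.05 s, during which the arm holds its last target. There are 200 camera calls.

## Working session

There is one attempt and no reset: what is moved stays moved. The work goes in short steps, Python scripts to look and compute and a tool call to move; the robot and the scene stay as the last step left them, time stands still between calls to the robot, and variables do not carry over. Pictures are saved under pics/ and viewed, at most 14 in all, crops included, and the job is handed in when it is done.

Besides the shell and the picture viewer there is one more tool, called as name(argument=value, ...), one argument or row to a line, values as JSON. apply_moves: Moves the arm, as the interface text tells. Its arguments: {"type":"object","properties":{"targets":{"type":"array","items":{"type":"object","properties":{"travel":{"type":"array","items":{"type":"number"}},"roll":{"type":"number"},"jaw":{"type":"number"}}}}},"required":["targets"]}

```bash
mkdir -p pics; ls; python3 - <<'E'
from plant import ctrl
import cv2
for n in("scene","top"):
    cv2.imwrite(f"pics/{n}0.png",ctrl.snapshot(n)[:,:,::-1]); c=ctrl.calibration(n); print(c)
o=ctrl.get_obs();print(o)
E
```

```text
pics
{'K': array([[394.9193558 ,   0.        , 324.56227603],
       [  0.        , 394.9193558 , 205.13025465],
       [  0.        ,   0.        ,   1.        ]]), 'dist_coeffs': array([-0.00658864,  0.        ,  0.        ,  0.        ,  0.        ]), 'extrinsics': array([[-0.38478573,  0.67368128, -0.63094649,  1.12746551],
       [ 0.92300351,  0.2824097 , -0.26136044,  0.20725728],
       [ 0.00211178, -0.6829336 , -0.73047741,  0.8765702 ],
       [ 0.        ,  0.        ,  0.        ,  1.        ]])}
{'K': array([[378.55934451,   0.        , 320.50936728],
       [  0.        , 378.55934451, 199.36084091],
       [  0.        ,   0.        ,   1.        ]]), 'dist_coeffs': array([-0.05352759,  0.        ,  0.        ,  0.        ,  0.        ]), 'extrinsics': array([[ 0.01679831, -0.98818779,  0.15232433,  0.27751856],
       [-0.99985153, -0.01718708, -0.0012358 , -0.09437172],
       [ 0.00383922, -0.15228096, -0.98832979,  1.14042579],
       [ 0.        ,  0.        ,  0.        ,  1.        ]])}
{'clock': 0.1, 'joint_pos': array([ 9.37417030e+01,  2.05885617e+01,  6.40221735e-01, -1.66794064e-02,
       -7.01370558e+01, -1.65065171e+01]), 'qvel': array([-0.0445942 , -0.09398178,  0.08695927,  0.13395137,  0.02980573,
       -0.03531965]), 'tau': array([-2.54157530e-03, -5.84167314e+01,  2.93750811e+01,  7.01563239e+00,
        1.01513753e-02, -4.60526132e-05]), 'tool_pos': array([0.14908524, 0.65792163, 0.2477149 ]), 'orientation': array([ 1.79913668e+02, -9.23075474e-03, -1.27704861e+01]), 'force': array([-0.14006209, -0.35802537, -0.08172409]), 'moment': array([-0.02684902,  0.00283723, -0.04044078]), 'gripper_force': 0.0, 'opening': 0.08734621829256393}
```

View pics/scene0.png

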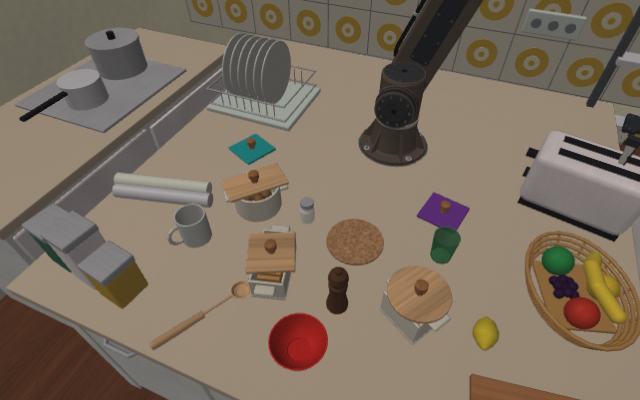

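View pics/top0.png

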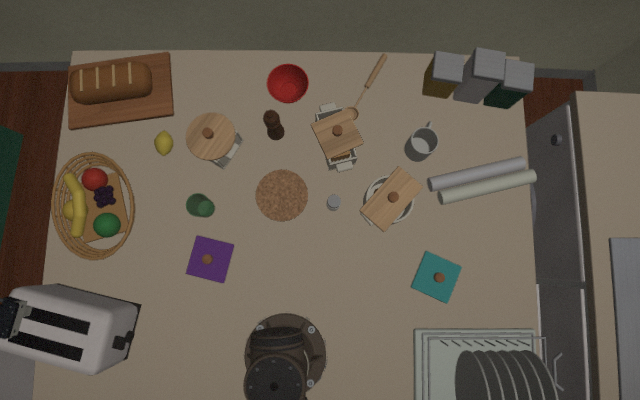

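```bash
cat > h.py <<'E'
from plant import ctrl
import numpy as np, cv2
C={n:ctrl.calibration(n) for n in("scene","top")}
def ray(n,u,v):
    c=C[n];p=cv2.undistortPoints(np.array([[[u,v]]],float),c["K"],c["dist_coeffs"])[0,0]
    E=c["extrinsics"];return E[:3,3],E[:3,:3]@np.array([p[0],p[1],1])
def plane(n,u,v,z):
    o,d=ray(n,u,v);return o+d*(z-o[2])/d[2]
def tri(a,b):
    (o1,d1),(o2,d2)=ray("top",*a),ray("scene",*b)
    s=np.linalg.lstsq(np.c_[d1,-d2],o2-o1,rcond=None)[0]
    p,q=o1+s[0]*d1,o2+s[1]*d2;return (p+q)/2,np.linalg.norm(p-q)
def proj(n,P):
    c=C[n];T=np.linalg.inv(c["extrinsics"])
    return cv2.projectPoints(np.array(P,float).reshape(-1,3),cv2.Rodrigues(T[:3,:3])[0],T[:3,3],c["K"],c["dist_coeffs"])[0][:,0]
def save(n,name,box=None,f=1):
    im=ctrl.snapshot(n)[:,:,::-1]
    if box: x0,y0,x1,y1=box; im=im[y0:y1,x0:x1]
    cv2.imwrite(f"pics/{name}.png",cv2.resize(im,None,fx=f,fy=f,interpolation=cv2.INTER_CUBIC))
E
python3 - <<'E'
from h import *
im=cv2.imread("pics/top0.png")[80:260,160:440]; im=cv2.convertScaleAbs(im,alpha=1.5)
cv2.imwrite("pics/t1.png",cv2.resize(im,(784,504),interpolation=cv2.INTER_CUBIC))
im=cv2.imread("pics/scene0.png")[150:345,210:470]
cv2.imwrite("pics/s1.png",cv2.resize(im,(780,585),interpolation=cv2.INTER_CUBIC))
print(proj("scene",[.149,.658,.249]),proj("top",[.149,.658,.249]))
E
```

```text
[[649.24209743 162.74397802]] [[  2.4640392  304.20204386]]
```

View pics/t1.png

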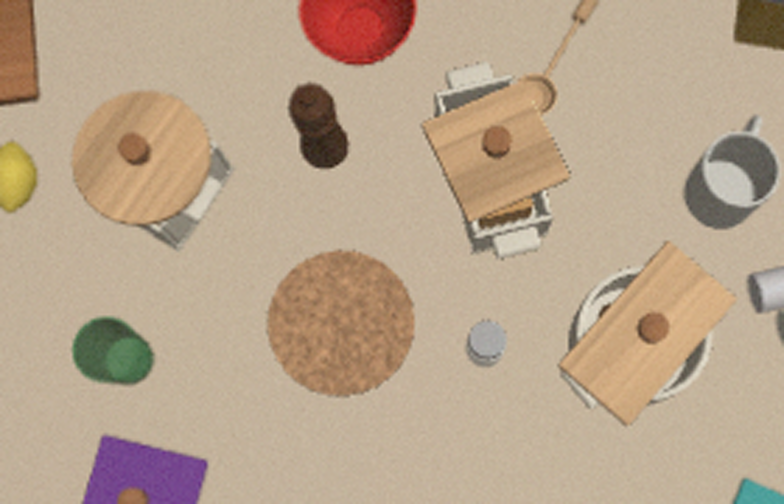

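View pics/s1.png

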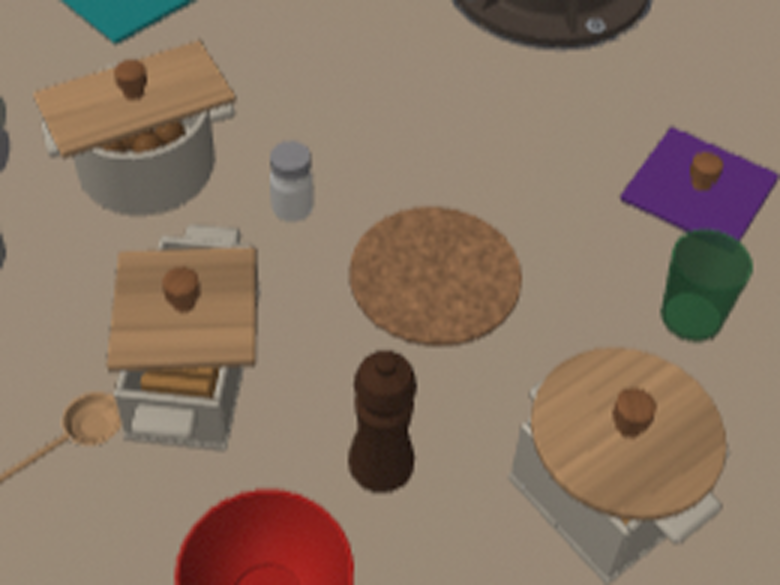

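```bash
python3 - <<'E'
from h import *
T=lambda x,y:(160+x/2.8,80+y/2.8)
S=lambda x,y:(210+x/3,150+y/3)
np.set_printoptions(precision=4,suppress=True)
for n,t,s,z in(("round",(133,147),(635,403),.134),("square",(497,140),(181,280),.119),("obl",(654,325),(131,71),.134),("salt",(487,336),(291,154),.075)):
    a=plane("top",*T(*t),z);print(n,a[:2],plane("scene",*S(*s),z)[:2],tri(T(*t),S(*s)))
print("mat",plane("top",*T(341,323),.008)[:2],plane("scene",*S(435,274),.008)[:2])
def quad(n,pts,z):
    P=np.array([plane("top",*T(*p),z)[:2] for p in pts]);d=np.roll(P,-1,0)-P
    print(n,P.mean(0),np.linalg.norm(d,axis=1),np.degrees(np.arctan2(d[:,1],d[:,0])))
quad("sq lid",[(424,124),(525,79),(570,176),(470,219)],.086)
quad("ob lid",[(668,241),(735,295),(628,426),(559,367)],.101)
for a,b in(((470,74),(517,244)),):
  A=plane("top",*T(*a),.06);B=plane("top",*T(*b),.06);d=A-B;print("obl crock",(A+B)/2,np.linalg.norm(d),np.degrees(np.arctan2(d[1],d[0])))
print("mill",plane("top",*T(311,100),.152),plane("scene",*S(386,370),.152))
E
```

```text
round [0.6152 0.2217] [0.6218 0.2265] (array([0.6174, 0.2254, 0.1268]), np.float64(0.002721264878556674))
square [ 0.6333 -0.1402] [ 0.6398 -0.1358] (array([ 0.6355, -0.1398,  0.1119]), np.float64(0.0015705618947287913))
obl [ 0.4451 -0.2928] [ 0.4517 -0.2863] (array([ 0.4456, -0.2927,  0.1269]), np.float64(0.003187374139757287))
salt [ 0.4405 -0.1339] [ 0.4407 -0.1306] (array([ 0.4402, -0.1325,  0.0739]), np.float64(0.003099494815946176))
mat [0.4623 0.0218] [0.4715 0.0273]
sq lid [ 0.6351 -0.142 ] [0.1169 0.1149 0.1132 0.1124] [ -63.8564 -155.8619  114.9159   25.9803]
ob lid [ 0.4439 -0.2933] [0.086  0.1718 0.0888 0.1703] [-129.1212  140.6597   49.9106  -40.2908]
obl crock [ 0.6341 -0.1389  0.06  ] 0.19386988679663705 15.465040587010828
mill [0.6597 0.0439 0.152 ] [0.6762 0.0539 0.152 ]
```

apply_moves(
  targets=[
    {"travel": [40,10,-10],"roll": 0,"jaw": 60},
    {"travel": [40,10,0],"roll": 0,"jaw": 60},
    {"travel": [40,20,0],"roll": 0,"jaw": 60},
    {"travel": [40,20,0],"roll": 0,"jaw": 60},
    {"travel": [40,20,0],"roll": 0,"jaw": 60},
    {"travel": [40,25,0],"roll": 0,"jaw": 60},
    {"travel": [40,25,0],"roll": 0,"jaw": 60},
    {"travel": [40,25,0],"roll": 0,"jaw": 60},
    {"travel": [40,25,0],"roll": 0,"jaw": 60},
    {"travel": [40,25,0],"roll": 0,"jaw": 60},
  ],
)

```text
clock: 1.1
tool_pos: [0.4949, 0.3683, 0.2584]
orientation: [180.0, 0.0, -12.8]
force: [0.3, 1.6, 0.1]
opening: 0.0596
gripper_force: 0.0
```

```bash
cat >> h.py <<'E'
def go(x,y,z,yaw=None):
    o=ctrl.get_obs();p=o["tool_pos"];w=o["orientation"][2];a=np.radians(w)
    d=(np.array([x,y,z])-p)*1000
    print("t",round(o["clock"],2),"pos",p.round(4),"ori",o["orientation"].round(1),"open",round(o["opening"],4),"F",o["force"].round(1),"q",o["joint_pos"].round(0))
    print("travel",np.round([d@[np.cos(a),np.sin(a),0],d@[np.sin(a),-np.cos(a),0],-d[2]],1),"roll",None if yaw is None else round((w-yaw+180)%360-180,1))
E
python3 -c "
from h import *
go(.617,.224,.25)"
```

```text
t 1.1 pos [0.4949 0.3683 0.2584] ori [180.    0.  -12.8] open 0.0596 F [0.3 1.6 0.1] q [ 55.  15.  -6.  -0. -69.  22.]
travel [150.9 113.8   8.4] roll None
```

apply_moves(
  targets=[
    {"travel": [38,28,2],"roll": 0,"jaw": 60},
    {"travel": [38,28,2],"roll": 0,"jaw": 60},
    {"travel": [38,28,2],"roll": 0,"jaw": 60},
    {"travel": [37,28,2],"roll": 0,"jaw": 60},
    {"travel": [0,0,30],"roll": 0,"jaw": 60},
    {"travel": [0,0,20],"roll": 0,"jaw": 60},
    {"travel": [0,0,0],"roll": 0,"jaw": 60},
  ],
)

```text
clock: 1.8
tool_pos: [0.6149, 0.2258, 0.1967]
orientation: [179.8, 0.3, -12.9]
force: [-0.8, 0.1, -0.3]
opening: 0.0604
gripper_force: 0.0
```

```bash
python3 -c "
from h import *
go(.617,.224,.127)
im1=ctrl.snapshot('top')[80:220,160:300,::-1];im2=ctrl.snapshot('scene')[200:350,350:480,::-1]
print(proj('top',[.617,.224,.18]),proj('scene',[.617,.224,.18]))
cv2.imwrite('pics/a1.png',np.hstack([cv2.resize(i,(400,int(400*i.shape[0]/i.shape[1])),interpolation=cv2.INTER_CUBIC)[:400] for i in(im1,im2)]))
"
```

```text
t 1.8 pos [0.6149 0.2258 0.1967] ori [179.8   0.3 -12.9] open 0.0604 F [-0.8  0.1 -0.3] q [ 37.  21.  -6.  -0. -64.  40.]
travel [ 2.4  1.3 69.7] roll None
[[201.71449316 126.24239299]] [[425.03248327 270.33411323]]
```

View pics/a1.png

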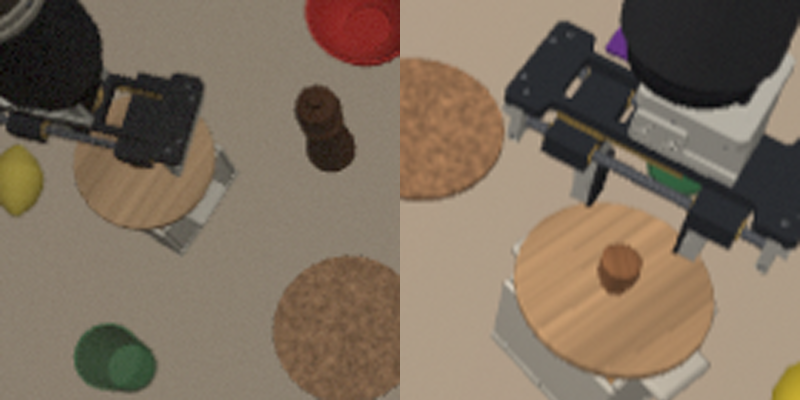

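apply_moves(
  targets=[
    {"travel": [2,1,30],"roll": 0,"jaw": 60},
    {"travel": [0,0,25],"roll": 0,"jaw": 60},
    {"travel": [0,0,13],"roll": 0,"jaw": 60},
    {"travel": [0,0,0],"roll": 0,"jaw": 50},
    {"travel": [0,0,0],"roll": 0,"jaw": 20},
    {"travel": [0,0,0],"roll": 0,"jaw": 20},
    {"travel": [0,0,0],"roll": 0,"jaw": 20},
    {"travel": [0,0,0],"roll": 0,"jaw": 20},
    {"travel": [0,0,0],"roll": 0,"jaw": 20},
  ],
)

```text
clock: 2.8
tool_pos: [0.6187, 0.2262, 0.1337]
orientation: [-179.9, -0.1, -12.7]
force: [-1.4, -0.1, 5.0]
opening: 0.0276
gripper_force: 30.0
```

apply_moves(
  targets=[
    {"travel": [0,0,0],"roll": 0,"jaw": 20},
    {"travel": [0,0,-10],"roll": 0,"jaw": 20},
    {"travel": [0,0,-20],"roll": 0,"jaw": 20},
    {"travel": [0,0,-30],"roll": 0,"jaw": 20},
    {"travel": [0,0,-30],"roll": 0,"jaw": 20},
    {"travel": [0,0,-20],"roll": 0,"jaw": 20},
    {"travel": [0,0,0],"roll": 0,"jaw": 20},
  ],
)

```text
clock: 3.5
tool_pos: [0.6195, 0.2265, 0.2465]
orientation: [-179.8, -0.2, -12.8]
force: [0.5, -0.0, -1.1]
opening: 0.028
gripper_force: 30.0
```

```bash
python3 -c "
from h import *
go(.465,.023,.2)
im1=ctrl.snapshot('top')[80:220,160:300,::-1];im2=ctrl.snapshot('scene')[200:350,350:480,::-1]
cv2.imwrite('pics/a2.png',np.hstack([cv2.resize(i,(400,int(400*i.shape[0]/i.shape[1])),interpolation=cv2.INTER_CUBIC)[:400] for i in(im1,im2)]))
"
```

```text
t 3.5 pos [0.6195 0.2265 0.2465] ori [-179.8   -0.2  -12.8] open 0.028 F [ 0.5 -0.  -1.1] q [ 37.  19.  -2.   0. -69.  40.]
travel [-105.8  232.6   46.5] roll None
```

View pics/a2.png

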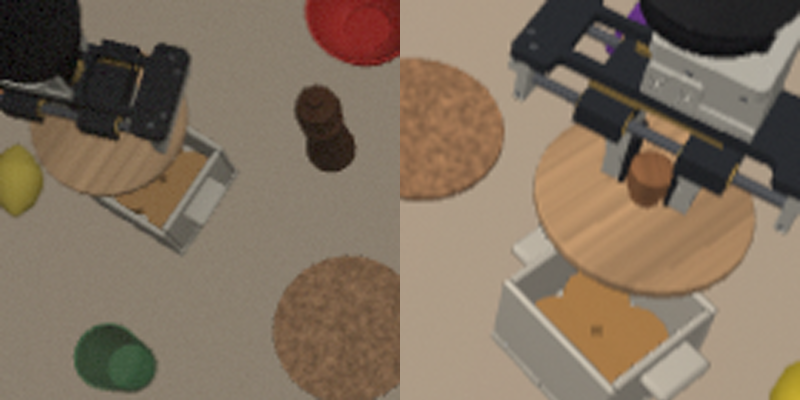

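apply_moves(
  targets=[
    {"travel": [-17,38,0],"roll": 0,"jaw": 20},
    {"travel": [-18,39,0],"roll": 0,"jaw": 20},
    {"travel": [-18,39,0],"roll": 0,"jaw": 20},
    {"travel": [-18,39,0],"roll": 0,"jaw": 20},
    {"travel": [-18,39,10],"roll": 0,"jaw": 20},
    {"travel": [-17,38,30],"roll": 0,"jaw": 20},
    {"travel": [0,0,40],"roll": 0,"jaw": 20},
    {"travel": [0,0,40],"roll": 0,"jaw": 20},
    {"travel": [0,0,20],"roll": 0,"jaw": 20},
    {"travel": [0,0,0],"roll": 0,"jaw": 20},
  ],
)

```text
clock: 4.6
tool_pos: [0.4611, 0.0226, 0.0998]
orientation: [179.7, 0.4, -12.8]
force: [0.8, -0.4, -1.7]
opening: 0.0283
gripper_force: 30.0
```

```bash
python3 -c "
from h import *
go(.465,.023,.057)"
```

```text
t 4.6 pos [0.4611 0.0226 0.0998] ori [179.7   0.4 -12.8] open 0.0283 F [ 0.8 -0.4 -1.7] q [ 27.  10. -36.  -0. -44.  50.]
travel [ 3.7 -1.3 42.8] roll None
```

apply_moves(
  targets=[
    {"travel": [4,-1,20],"roll": 0,"jaw": 20},
    {"travel": [0,0,13],"roll": 0,"jaw": 20},
    {"travel": [0,0,4],"roll": 0,"jaw": 20},
    {"travel": [0,0,2],"roll": 0,"jaw": 20},
    {"travel": [0,0,0],"roll": 0,"jaw": 20},
    {"travel": [0,0,0],"roll": 0,"jaw": 20},
  ],
)

```text
clock: 5.2
tool_pos: [0.4688, 0.0243, 0.0651]
orientation: [-180.0, -0.1, -12.8]
force: [0.2, 0.2, -1.3]
opening: 0.028
gripper_force: 30.0
```

apply_moves(
  targets=[
    {"travel": [0,0,2],"roll": 0,"jaw": 20},
    {"travel": [0,0,2],"roll": 0,"jaw": 20},
    {"travel": [0,0,0],"roll": 0,"jaw": 20},
  ],
)

```text
clock: 5.5
tool_pos: [0.4682, 0.024, 0.0602]
orientation: [180.0, 0.0, -12.8]
force: [-0.2, -1.0, -1.8]
opening: 0.028
gripper_force: 30.0
```

apply_moves(
  targets=[
    {"travel": [0,0,2],"roll": 0,"jaw": 20},
    {"travel": [0,0,0],"roll": 0,"jaw": 20},
  ],
)

```text
clock: 5.7
tool_pos: [0.4682, 0.024, 0.0581]
orientation: [180.0, 0.0, -12.8]
force: [-0.2, 0.5, -1.7]
opening: 0.0277
gripper_force: 30.0
```

apply_moves(
  targets=[
    {"travel": [0,0,2],"roll": 0,"jaw": 20},
    {"travel": [0,0,0],"roll": 0,"jaw": 20},
  ],
)

```text
clock: 5.9
tool_pos: [0.4685, 0.0241, 0.0567]
orientation: [180.0, -0.0, -12.7]
force: [-2.2, 0.8, 4.7]
opening: 0.028
gripper_force: 30.0
```

apply_moves(
  targets=[
    {"travel": [0,0,0],"roll": 0,"jaw": 35},
    {"travel": [0,0,0],"roll": 0,"jaw": 50},
    {"travel": [0,0,0],"roll": 0,"jaw": 60},
    {"travel": [0,0,-20],"roll": 0,"jaw": 60},
    {"travel": [0,0,-40],"roll": 0,"jaw": 60},
    {"travel": [0,0,-40],"roll": 0,"jaw": 60},
    {"travel": [0,0,-40],"roll": 0,"jaw": 60},
    {"travel": [0,0,0],"roll": 0,"jaw": 60},
  ],
)

```text
clock: 6.7
tool_pos: [0.4713, 0.0249, 0.2018]
orientation: [-179.7, -0.5, -12.7]
force: [0.3, -0.2, -0.5]
opening: 0.0597
gripper_force: 0.0
```

```bash
python3 -c "
from h import *
go(.636,-.139,.2)
im1=ctrl.snapshot('top')[80:260,160:440,::-1];im2=ctrl.snapshot('scene')[150:345,210:470,::-1]
cv2.imwrite('pics/t3.png',cv2.resize(cv2.convertScaleAbs(im1,alpha=1.5),(784,504),interpolation=cv2.INTER_CUBIC))
cv2.imwrite('pics/s3.png',cv2.resize(im2,(780,585),interpolation=cv2.INTER_CUBIC))
"
```

```text
t 6.7 pos [0.4713 0.0249 0.2018] ori [-179.7   -0.5  -12.7] open 0.0597 F [ 0.3 -0.2 -0.5] q [ 27.   3. -28.   0. -58.  50.]
travel [196.7 123.7   1.8] roll None
```

View pics/t3.png

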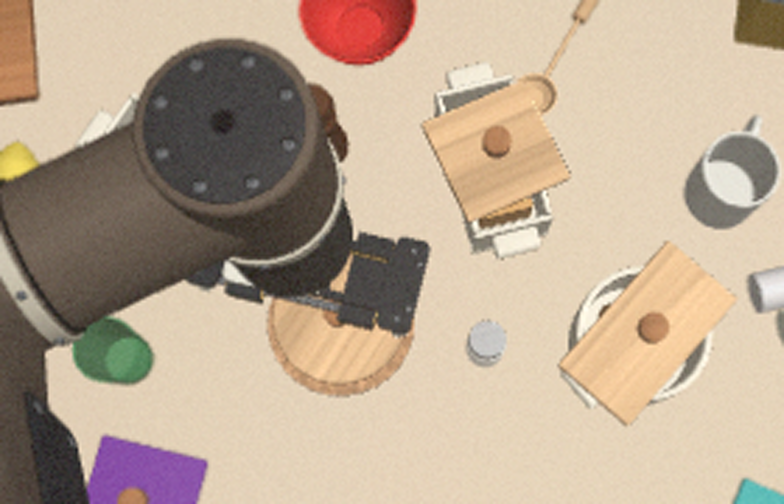

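View pics/s3.png

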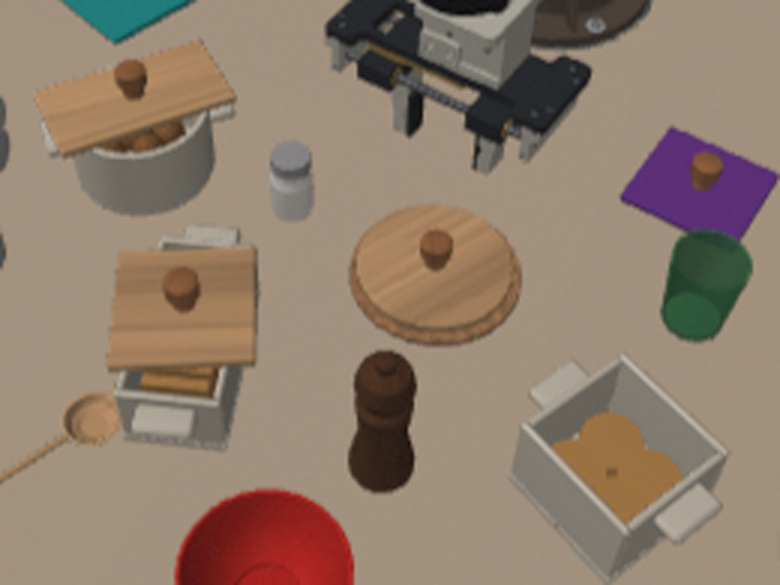

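```bash
python3 - <<'E'
from h import *
np.set_printoptions(precision=4,suppress=True)
S=lambda x,y:(210+x/3,150+y/3)
print("knob on mat",plane("scene",*S(436,239),.057))
P=np.array([plane("scene",*S(*p),.085)[:2] for p in [(622,357),(725,455),(618,534),(524,429)]]);d=np.roll(P,-1,0)-P
print(P.mean(0),np.linalg.norm(d,axis=1),np.degrees(np.arctan2(d[:,1],d[:,0])))
for p in[(181,280,.119),(131,71,.134)]: print(plane("scene",*S(*p[:2]),p[2]))
A=plane("scene",*S(560,387),.06);B=plane("scene",*S(688,512),.06);print("ears",(A+B)/2,A-B)
E
```

```text
knob on mat [0.4709 0.025  0.057 ]
[0.6249 0.2263] [0.1073 0.1094 0.1024 0.1068] [  58.5693  -32.5015 -122.8936  150.1159]
[ 0.6398 -0.1358  0.119 ]
[ 0.4517 -0.2863  0.134 ]
ears [0.6142 0.2277 0.06  ] [-0.0684 -0.1169  0.    ]
```

apply_moves(
  targets=[
    {"travel": [30,19,0],"roll": 0,"jaw": 60},
    {"travel": [34,21,0],"roll": 0,"jaw": 60},
    {"travel": [34,21,0],"roll": 0,"jaw": 60},
    {"travel": [34,21,0],"roll": 0,"jaw": 60},
    {"travel": [34,21,0],"roll": 0,"jaw": 60},
    {"travel": [31,20,0],"roll": 0,"jaw": 60},
    {"travel": [0,0,20],"roll": 0,"jaw": 60},
    {"travel": [0,0,20],"roll": 0,"jaw": 60},
    {"travel": [0,0,0],"roll": 0,"jaw": 60},
    {"travel": [0,0,0],"roll": 0,"jaw": 60},
  ],
)

```text
clock: 7.8
tool_pos: [0.6327, -0.1395, 0.1551]
orientation: [179.9, 0.2, -12.8]
force: [-0.3, -0.0, -0.2]
opening: 0.0599
gripper_force: 0.0
```

```bash
python3 -c "
from h import *
go(.636,-.1385,.117)
im1=ctrl.snapshot('top')[80:220,160:300,::-1];im2=ctrl.snapshot('scene')[200:290,210:340,::-1]
cv2.imwrite('pics/a3.png',np.hstack([cv2.resize(i,None,fx=f,fy=f,interpolation=cv2.INTER_CUBIC)[:360] for i,f in((im1,2.8),(im2,3))][0:0]+[cv2.resize(im1,(400,400)),np.vstack([cv2.resize(im2,(400,277)),np.zeros((123,400,3),np.uint8)])]))
"
```

```text
t 7.8 pos [ 0.6327 -0.1395  0.1551] ori [179.9   0.2 -12.8] open 0.0599 F [-0.3 -0.  -0.2] q [  5.  22. -10.   0. -58.  72.]
travel [ 3.  -1.7 38.1] roll None
```

View pics/a3.png

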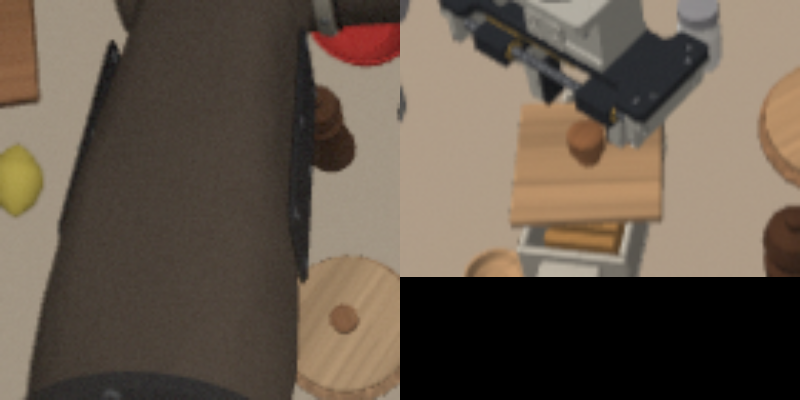

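apply_moves(
  targets=[
    {"travel": [3,-1,20],"roll": 0,"jaw": 60},
    {"travel": [0,0,15],"roll": 0,"jaw": 60},
    {"travel": [0,0,5],"roll": 0,"jaw": 60},
    {"travel": [0,0,0],"roll": 0,"jaw": 45},
    {"travel": [0,0,0],"roll": 0,"jaw": 20},
    {"travel": [0,0,0],"roll": 0,"jaw": 20},
    {"travel": [0,0,0],"roll": 0,"jaw": 20},
    {"travel": [0,0,0],"roll": 0,"jaw": 20},
    {"travel": [0,0,0],"roll": 0,"jaw": 20},
    {"travel": [0,0,0],"roll": 0,"jaw": 20},
  ],
)

```text
clock: 8.9
tool_pos: [0.6367, -0.1391, 0.117]
orientation: [-180.0, -0.0, -12.8]
force: [-0.9, 0.9, 5.1]
opening: 0.0278
gripper_force: 30.0
```

apply_moves(
  targets=[
    {"travel": [0,0,-10],"roll": 0,"jaw": 20},
    {"travel": [0,0,-20],"roll": 0,"jaw": 20},
    {"travel": [0,0,-30],"roll": 0,"jaw": 20},
    {"travel": [0,0,-30],"roll": 0,"jaw": 20},
    {"travel": [0,0,-30],"roll": 0,"jaw": 20},
    {"travel": [0,0,-10],"roll": -7,"jaw": 20},
    {"travel": [0,0,0],"roll": -7,"jaw": 20},
    {"travel": [0,0,0],"roll": -7,"jaw": 20},
    {"travel": [0,0,0],"roll": -7,"jaw": 20},
    {"travel": [0,0,0],"roll": -5.5,"jaw": 20},
  ],
)

```text
clock: 9.9
tool_pos: [0.6361, -0.1391, 0.2464]
orientation: [-180.0, 0.0, 21.0]
force: [-0.7, -0.3, -0.6]
opening: 0.0279
gripper_force: 30.0
```

```bash
python3 -c "
from h import *
go(.620,.2255,.2,20.7)"
```

```text
t 9.9 pos [ 0.6361 -0.1391  0.2464] ori [-180.    0.   21.] open 0.0279 F [-0.7 -0.3 -0.6] q [  5.  18.  -3.  -0. -69. 106.]
travel [ 115.7 -346.1   46.4] roll 0.3
```

apply_moves(
  targets=[
    {"travel": [9,-26,0],"roll": 0,"jaw": 20},
    {"travel": [13,-40,0],"roll": 0,"jaw": 20},
    {"travel": [13,-40,0],"roll": 0,"jaw": 20},
    {"travel": [13,-40,0],"roll": 0,"jaw": 20},
    {"travel": [13,-40,0],"roll": 0,"jaw": 20},
    {"travel": [13,-40,0],"roll": 0,"jaw": 20},
    {"travel": [13,-40,0],"roll": 0,"jaw": 20},
    {"travel": [13,-40,0],"roll": 0,"jaw": 20},
    {"travel": [13,-33,0],"roll": 0,"jaw": 20},
    {"travel": [3,-7,0],"roll": 0,"jaw": 20},
  ],
)

```text
clock: 10.9
tool_pos: [0.6219, 0.229, 0.246]
orientation: [-180.0, 0.0, 20.9]
force: [0.4, 0.1, -1.3]
opening: 0.0276
gripper_force: 30.0
```

apply_moves(
  targets=[
    {"travel": [0,0,20],"roll": 0,"jaw": 20},
    {"travel": [0,0,20],"roll": 0,"jaw": 20},
    {"travel": [0,0,20],"roll": 0,"jaw": 20},
    {"travel": [0,0,10],"roll": 0,"jaw": 20},
    {"travel": [0,0,0],"roll": 0,"jaw": 20},
  ],
)

```text
clock: 11.4
tool_pos: [0.6217, 0.2247, 0.1748]
orientation: [180.0, 0.2, 20.7]
force: [0.3, -0.2, -1.6]
opening: 0.0275
gripper_force: 30.0
```

```bash
python3 -c "
from h import *
go(.620,.2255,.126,20.7)
im2=ctrl.snapshot('scene')[220:350,360:490,::-1]
cv2.imwrite('pics/a4.png',cv2.resize(im2,None,fx=4,fy=4,interpolation=cv2.INTER_CUBIC))
"
```

```text
t 11.4 pos [0.6217 0.2247 0.1748] ori [180.    0.2  20.7] open 0.0275 F [ 0.3 -0.2 -1.6] q [ 37.  22.  -7.  -0. -61.  74.]
travel [-1.3 -1.3 48.8] roll 0.0
```

View pics/a4.png

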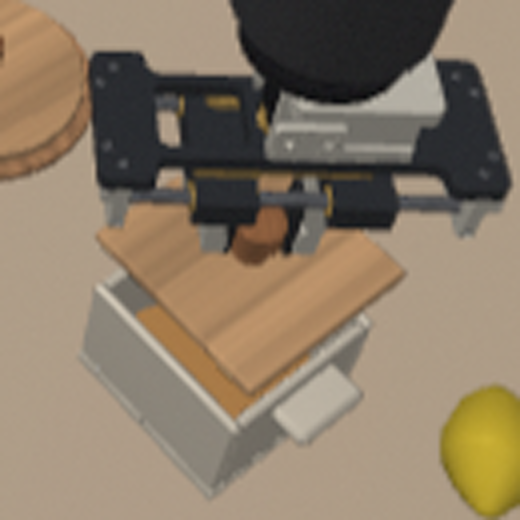

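```bash
python3 - <<'E'
from h import *
f=lambda p,z:plane("scene",360+p[0]/4,220+p[1]/4,z)[:2]
np.set_printoptions(precision=4,suppress=True)
for n,z,ps in(("lid",.1438,[(97,238),(250,389),(405,271)]),("crock",.085,[(94,287),(237,432),(370,322)])):
    P=np.array([f(p,z) for p in ps]);d=np.diff(P,axis=0)
    print(n,P,"c",(P[0]+P[2])/2,np.linalg.norm(d,axis=1),np.degrees(np.arctan2(d[:,1],d[:,0])))
E
```

```text
lid [[0.6478 0.1487]
 [0.7032 0.2453]
 [0.6043 0.306 ]] c [0.626  0.2274] [0.1114 0.116 ] [ 60.1597 148.4847]
crock [[0.6412 0.1519]
 [0.6963 0.2477]
 [0.603  0.3012]] c [0.6221 0.2266] [0.1105 0.1075] [ 60.1146 150.1191]
```

apply_moves(
  targets=[
    {"travel": [-3,-0.5,15],"roll": 0,"jaw": 20},
    {"travel": [0,0,15],"roll": 0,"jaw": 20},
    {"travel": [0,0,8],"roll": 0,"jaw": 20},
    {"travel": [0,0,4],"roll": 0,"jaw": 20},
    {"travel": [0,0,2],"roll": 0,"jaw": 20},
    {"travel": [0,0,2],"roll": 0,"jaw": 20},
    {"travel": [0,0,0],"roll": 0,"jaw": 20},
    {"travel": [0,0,0],"roll": 0,"jaw": 20},
  ],
)

```text
clock: 12.25
tool_pos: [0.6196, 0.2251, 0.1307]
orientation: [-180.0, -0.0, 20.7]
force: [1.2, 0.0, -1.1]
opening: 0.0278
gripper_force: 30.0
```

apply_moves(
  targets=[
    {"travel": [0,0,1.5],"roll": 0,"jaw": 20},
    {"travel": [0,0,0],"roll": 0,"jaw": 20},
  ],
)

```text
clock: 12.45
tool_pos: [0.6194, 0.225, 0.1288]
orientation: [-180.0, 0.0, 20.7]
force: [-0.5, 1.1, 0.2]
opening: 0.0283
gripper_force: 30.0
```

apply_moves(
  targets=[
    {"travel": [0,0,1.5],"roll": 0,"jaw": 20},
    {"travel": [0,0,0],"roll": 0,"jaw": 20},
  ],
)

```text
clock: 12.65
tool_pos: [0.6193, 0.2249, 0.1271]
orientation: [180.0, 0.0, 20.7]
force: [0.1, -0.5, -1.4]
opening: 0.0278
gripper_force: 30.0
```

Below the wrong-lid contact height (0.132) with no load, so the lip is in the mouth.

apply_moves(
  targets=[
    {"travel": [0,0,1.5],"roll": 0,"jaw": 20},
    {"travel": [0,0,0],"roll": 0,"jaw": 20},
  ],
)

```text
clock: 12.85
tool_pos: [0.6196, 0.225, 0.126]
orientation: [180.0, -0.0, 20.7]
force: [-0.4, -0.5, 1.0]
opening: 0.0279
gripper_force: 30.0
```

apply_moves(
  targets=[
    {"travel": [0,0,1],"roll": 0,"jaw": 20},
    {"travel": [0,0,0],"roll": 0,"jaw": 20},
  ],
)

```text
clock: 13.05
tool_pos: [0.6196, 0.225, 0.126]
orientation: [180.0, -0.0, 20.8]
force: [-4.6, -0.5, 6.2]
opening: 0.0278
gripper_force: 30.0
```

apply_moves(
  targets=[
    {"travel": [0,0,-1],"roll": 0,"jaw": 35},
    {"travel": [0,0,0],"roll": 0,"jaw": 50},
    {"travel": [0,0,0],"roll": 0,"jaw": 60},
    {"travel": [0,0,-20],"roll": 0,"jaw": 60},
    {"travel": [0,0,-40],"roll": 0,"jaw": 60},
    {"travel": [0,0,-40],"roll": 0,"jaw": 60},
    {"travel": [0,0,-20],"roll": 8,"jaw": 60},
    {"travel": [0,0,0],"roll": 8,"jaw": 60},
    {"travel": [0,0,0],"roll": 8,"jaw": 60},
    {"travel": [0,0,0],"roll": 8,"jaw": 60},
  ],
)

```text
clock: 14.05
tool_pos: [0.6194, 0.225, 0.2459]
orientation: [-180.0, -0.0, -11.6]
force: [0.4, -0.2, -0.6]
opening: 0.0598
gripper_force: 0.0
```

```bash
python3 -c "
from h import *
go(.4475,-.290,.2,-30)
im2=ctrl.snapshot('scene')[150:345,210:470,::-1]
cv2.imwrite('pics/s4.png',cv2.resize(im2,(780,585),interpolation=cv2.INTER_CUBIC))
"
```

```text
t 14.05 pos [0.6194 0.225  0.2459] ori [-180.    -0.   -11.6] open 0.0598 F [ 0.4 -0.2 -0.6] q [ 37.  19.  -2.  -0. -69.  42.]
travel [-64.9 539.   45.9] roll 18.4
```

View pics/s4.png

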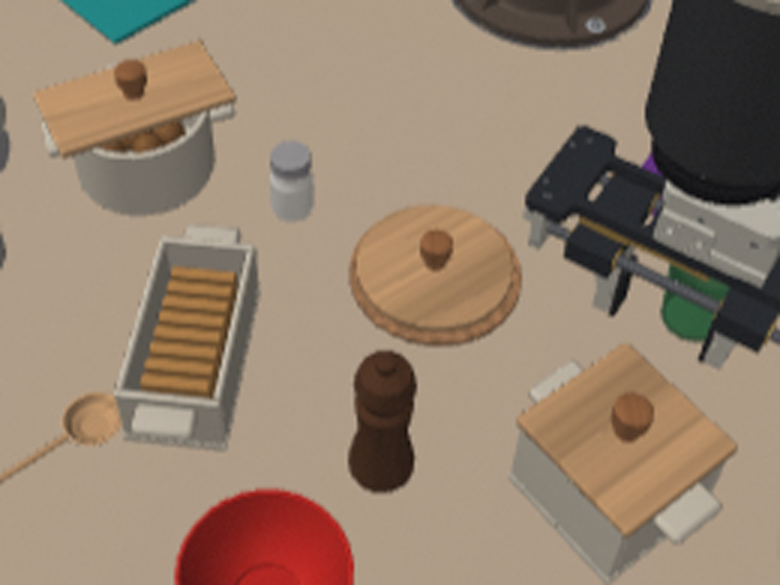

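```bash
python3 - <<'E'
from h import *
np.set_printoptions(precision=4,suppress=True)
S=lambda p:(210+p[0]/3,150+p[1]/3)
def q(ps,z):
    P=np.array([plane("scene",*S(p),z)[:2] for p in ps]);d=np.roll(P,-1,0)-P
    print("c",P.mean(0)-[.0024,.001],np.linalg.norm(d,axis=1),np.degrees(np.arctan2(d[:,1],d[:,0])))
q([(164,238),(256,243),(224,402),(119,396)],.07)
q([(37,97),(201,41),(235,97),(64,152)],.101)
q([(628,345),(736,446),(622,531),(517,424)],.095)
E
```

```text
c [ 0.6352 -0.1333] [0.0815 0.162  0.0833 0.1624] [ 108.7396   16.6068  -71.0262 -164.017 ]
c [ 0.4476 -0.2879] [0.1692 0.0893 0.1668 0.081 ] [ 141.1569   48.3962  -41.6591 -130.0479]
c [0.6216 0.226 ] [0.111  0.1164 0.1075 0.1188] [  58.7428  -32.2678 -119.9942  149.4752]
```

apply_moves(
  targets=[
    {"travel": [-3,26,0],"roll": 0,"jaw": 60},
    {"travel": [-5,44,0],"roll": 0,"jaw": 60},
    {"travel": [-5,44,0],"roll": 0,"jaw": 60},
    {"travel": [-5,44,0],"roll": 0,"jaw": 60},
    {"travel": [-5,44,0],"roll": 0,"jaw": 60},
    {"travel": [-5,44,0],"roll": 0,"jaw": 60},
    {"travel": [-5,44,0],"roll": 0,"jaw": 60},
    {"travel": [-5,44,0],"roll": 0,"jaw": 60},
    {"travel": [-5,44,0],"roll": 0,"jaw": 60},
    {"travel": [-5,44,0],"roll": 0,"jaw": 60},
  ],
)

```text
clock: 15.1
tool_pos: [0.4892, -0.1811, 0.246]
orientation: [-180.0, -0.0, -11.1]
force: [0.1, 0.7, 0.7]
opening: 0.0601
gripper_force: 0.0
```

```bash
python3 -c "
from h import *
go(.4475,-.290,.2,-30)"
```

```text
t 15.1 pos [ 0.4892 -0.1811  0.246 ] ori [-180.    -0.   -11.1] open 0.0601 F [0.1 0.7 0.7] q [  1.   6. -19.   0. -65.  78.]
travel [-20.  114.9  46. ] roll 18.9
```

apply_moves(
  targets=[
    {"travel": [-7,40,0],"roll": 0,"jaw": 60},
    {"travel": [-7,40,0],"roll": 0,"jaw": 60},
    {"travel": [-6,34,0],"roll": 0,"jaw": 60},
    {"travel": [0,0,20],"roll": 8,"jaw": 60},
    {"travel": [0,0,20],"roll": 8,"jaw": 60},
    {"travel": [0,0,20],"roll": 3,"jaw": 60},
    {"travel": [0,0,10],"roll": 0,"jaw": 60},
    {"travel": [0,0,0],"roll": 0,"jaw": 60},
  ],
)

```text
clock: 15.9
tool_pos: [0.4473, -0.2872, 0.1745]
orientation: [180.0, 0.2, -30.1]
force: [-0.7, -0.4, 0.7]
opening: 0.0605
gripper_force: 0.0
```

```bash
python3 -c "
from h import *
go(.4475,-.289,.132,-30)
im2=ctrl.snapshot('scene')[130:230,210:330,::-1]
cv2.imwrite('pics/a5.png',cv2.resize(im2,None,fx=4,fy=4,interpolation=cv2.INTER_CUBIC))
"
```

```text
t 15.9 pos [ 0.4473 -0.2872  0.1745] ori [180.    0.2 -30.1] open 0.0605 F [-0.7 -0.4  0.7] q [-12.  11. -23.  -0. -56.  71.]
travel [ 1.1  1.4 42.5] roll -0.1
```

View pics/a5.png

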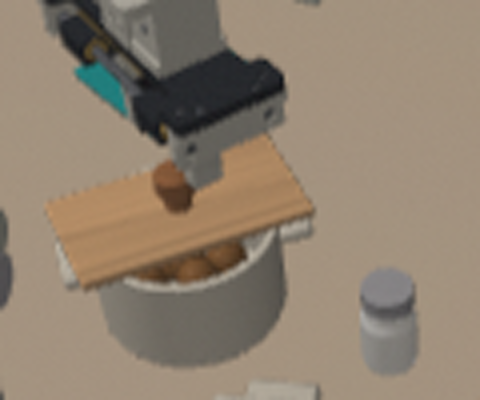

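apply_moves(
  targets=[
    {"travel": [1,1,20],"roll": 0,"jaw": 60},
    {"travel": [0,0,15],"roll": 0,"jaw": 60},
    {"travel": [0,0,7],"roll": 0,"jaw": 60},
    {"travel": [0,0,0],"roll": 0,"jaw": 45},
    {"travel": [0,0,0],"roll": 0,"jaw": 20},
    {"travel": [0,0,0],"roll": 0,"jaw": 20},
    {"travel": [0,0,0],"roll": 0,"jaw": 20},
    {"travel": [0,0,0],"roll": 0,"jaw": 20},
    {"travel": [0,0,0],"roll": 0,"jaw": 20},
    {"travel": [0,0,0],"roll": 0,"jaw": 20},
  ],
)

```text
clock: 16.95
tool_pos: [0.4487, -0.2893, 0.1347]
orientation: [180.0, -0.1, -30.2]
force: [-0.7, -1.8, 6.4]
opening: 0.0278
gripper_force: 30.0
```

apply_moves(
  targets=[
    {"travel": [0,0,-10],"roll": 0,"jaw": 20},
    {"travel": [0,0,-20],"roll": 0,"jaw": 20},
    {"travel": [0,0,-30],"roll": 0,"jaw": 20},
    {"travel": [0,0,-30],"roll": 0,"jaw": 20},
    {"travel": [0,0,-20],"roll": 0,"jaw": 20},
    {"travel": [0,0,0],"roll": -8,"jaw": 20},
    {"travel": [0,0,0],"roll": -8,"jaw": 20},
    {"travel": [0,0,0],"roll": -8,"jaw": 20},
    {"travel": [0,0,0],"roll": -8,"jaw": 20},
    {"travel": [0,0,0],"roll": -8,"jaw": 20},
  ],
)

```text
clock: 17.95
tool_pos: [0.4482, -0.2884, 0.244]
orientation: [-180.0, -0.0, 10.1]
force: [-0.5, 0.1, -1.4]
opening: 0.028
gripper_force: 30.0
```

apply_moves(
  targets=[
    {"travel": [0,0,0],"roll": -8,"jaw": 20},
    {"travel": [0,0,0],"roll": -8,"jaw": 20},
    {"travel": [0,0,0],"roll": 0,"jaw": 20},
    {"travel": [0,0,0],"roll": 0,"jaw": 20},
  ],
)

```text
clock: 18.35
tool_pos: [0.4483, -0.2886, 0.2439]
orientation: [-180.0, -0.0, 25.5]
force: [-0.5, 0.1, -1.9]
opening: 0.028
gripper_force: 30.0
```

```bash
python3 -c "
from h import *
go(.635,-.1355,.2,26)"
```

```text
t 18.35 pos [ 0.4483 -0.2886  0.2439] ori [-180.    -0.    25.5] open 0.028 F [-0.5  0.1 -1.9] q [-12.   7. -18.  -0. -65. 127.]
travel [234.4 -57.8  43.9] roll -0.5
```

apply_moves(
  targets=[
    {"travel": [34,-8,0],"roll": -0.5,"jaw": 20},
    {"travel": [40,-10,0],"roll": 0,"jaw": 20},
    {"travel": [40,-10,0],"roll": 0,"jaw": 20},
    {"travel": [40,-10,0],"roll": 0,"jaw": 20},
    {"travel": [40,-10,0],"roll": 0,"jaw": 20},
    {"travel": [40,-9,20],"roll": 0,"jaw": 20},
    {"travel": [0,0,25],"roll": 0,"jaw": 20},
    {"travel": [0,0,25],"roll": 0,"jaw": 20},
    {"travel": [0,0,5],"roll": 0,"jaw": 20},
    {"travel": [0,0,0],"roll": 0,"jaw": 20},
  ],
)

```text
clock: 19.35
tool_pos: [0.6328, -0.1346, 0.1682]
orientation: [-180.0, 0.1, 26.1]
force: [0.3, 0.6, -0.5]
opening: 0.0282
gripper_force: 30.0
```

```bash
python3 -c "
from h import *
go(.635,-.1355,.1135,26)
im2=ctrl.snapshot('scene')[200:350,200:350,::-1]
cv2.imwrite('pics/a6.png',cv2.resize(im2,None,fx=4,fy=4,interpolation=cv2.INTER_CUBIC))
"
```

```text
t 19.35 pos [ 0.6328 -0.1346  0.1682] ori [-1.80e+02  1.00e-01  2.61e+01] open 0.0282 F [ 0.3  0.6 -0.5] q [  5.  21.  -9.   0. -60. 111.]
travel [ 1.5  1.8 54.7] roll 0.1
```

View pics/a6.png

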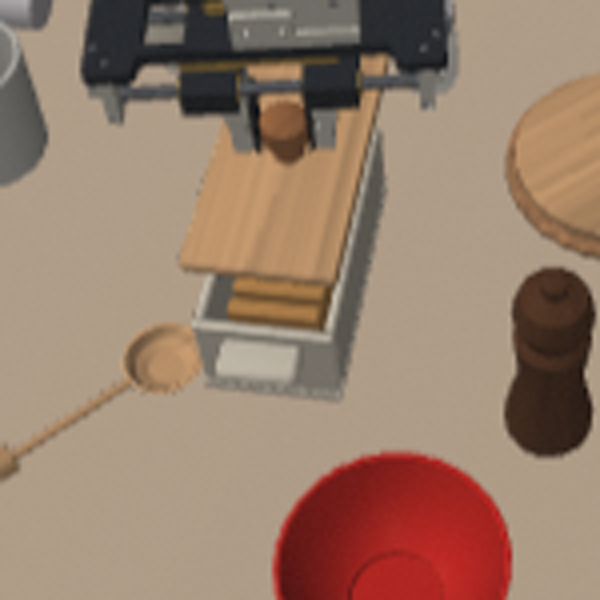

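```bash
python3 - <<'E'
from h import *
np.set_printoptions(precision=4,suppress=True)
f=lambda p,z:plane("scene",200+p[0]/4,200+p[1]/4,z)[:2]
for a,b,z in(((180,264),(334,282),.1345),((192,321),(332,335),.07)):
    A,B=f(a,z),f(b,z);d=B-A;print(A,B,(A+B)/2,np.linalg.norm(d),np.degrees(np.arctan2(d[1],d[0]))-90)
A,B=f((386,60),.1345),f((334,282),.1345);d=B-A;print(np.degrees(np.arctan2(d[1],d[0])))
E
```

```text
[ 0.7286 -0.1511] [ 0.7059 -0.0659] [ 0.7172 -0.1085] 0.08819119751010202 14.915406038588884
[ 0.7264 -0.155 ] [ 0.7028 -0.0741] [ 0.7146 -0.1145] 0.08428907188141876 16.196431142195237
15.415772895945798
```

```bash
python3 - <<'E'
from h import *
np.set_printoptions(precision=4,suppress=True,linewidth=200)
im=cv2.GaussianBlur(cv2.imread("pics/s4.png"),(0,0),1.5).astype(float)
a=np.radians(16.2);u=np.array([np.cos(a),np.sin(a)]);v=np.array([-u[1],u[0]]);c=np.array([.637,-.134])
def prof(base,dr,rng):
    s=np.arange(-rng,rng+1e-6,.003);out=[]
    for t in s:
        p=proj("scene",[*(c+base+dr*t),.07])[0];x,y=(p-[210,150])*3
        b=im[int(round(y)),int(round(x))];out.append((round(t*1000),int(b[2]),int(b[2]-b[0])))
    print(*out)
prof(u*0.04,v,.06);prof(-u*.04,v,.06);prof(v*.0,u,.105)
E
```

```text
(-60, 175, 39) (-57, 175, 40) (-54, 175, 39) (-51, 175, 40) (-48, 175, 40) (-45, 179, 32) (-42, 173, 22) (-39, 129, 16) (-36, 92, 10) (-33, 90, 11) (-30, 89, 11) (-27, 101, 28) (-24, 132, 68) (-21, 138, 78) (-18, 140, 78) (-15, 143, 80) (-12, 133, 74) (-9, 135, 76) (-6, 137, 78) (-3, 134, 76) (0, 139, 78) (3, 143, 80) (6, 137, 77) (9, 139, 78) (12, 131, 74) (15, 135, 77) (18, 136, 77) (21, 131, 74) (24, 139, 79) (27, 135, 76) (30, 94, 53) (33, 124, 41) (36, 175, 24) (39, 139, 17) (42, 100, 12) (45, 89, 11) (48, 88, 10) (51, 100, 13) (54, 154, 30) (57, 176, 40) (60, 174, 38)
(-60, 175, 39) (-57, 175, 39) (-54, 175, 39) (-51, 175, 39) (-48, 173, 39) (-45, 167, 34) (-42, 180, 27) (-39, 136, 17) (-36, 99, 12) (-33, 89, 11) (-30, 88, 10) (-27, 99, 23) (-24, 138, 70) (-21, 151, 85) (-18, 153, 88) (-15, 150, 86) (-12, 155, 88) (-9, 159, 90) (-6, 154, 87) (-3, 155, 88) (0, 157, 89) (3, 148, 83) (6, 149, 85) (9, 153, 87) (12, 149, 85) (15, 152, 87) (18, 155, 88) (21, 158, 90) (24, 150, 85) (27, 147, 84) (30, 114, 63) (33, 121, 22) (36, 172, 19) (39, 151, 19) (42, 105, 14) (45, 90, 12) (48, 97
[... 387 characters left out ...]
8, 96) (-39, 146, 83) (-36, 115, 65) (-33, 134, 77) (-30, 165, 95) (-27, 171, 98) (-24, 154, 87) (-21, 120, 68) (-18, 123, 69) (-15, 158, 90) (-12, 170, 97) (-9, 162, 92) (-6, 131, 73) (-3, 115, 64) (0, 147, 84) (3, 170, 97) (6, 163, 92) (9, 132, 74) (12, 115, 65) (15, 144, 83) (18, 168, 96) (21, 165, 94) (24, 137, 77) (27, 114, 64) (30, 134, 76) (33, 162, 92) (36, 167, 95) (39, 150, 84) (42, 121, 68) (45, 120, 67) (48, 149, 85) (51, 169, 97) (54, 154, 87) (57, 120, 66) (60, 121, 67) (63, 153, 88) (66, 168, 97) (69, 157, 89) (72, 126, 72) (75, 111, 56) (78, 139, 35) (81, 175, 23) (84, 150, 18) (87, 128, 16) (90, 154, 19) (93, 183, 24) (96, 186, 24) (99, 186, 23) (102, 188, 24) (105, 189, 24)
```

apply_moves(
  targets=[
    {"travel": [2,5,10],"roll": -0.8,"jaw": 20},
    {"travel": [0,0,15],"roll": 0,"jaw": 20},
    {"travel": [0,0,12],"roll": 0,"jaw": 20},
    {"travel": [0,0,6],"roll": 0,"jaw": 20},
    {"travel": [0,0,3],"roll": 0,"jaw": 20},
    {"travel": [0,0,2],"roll": 0,"jaw": 20},
    {"travel": [0,0,0],"roll": 0,"jaw": 20},
    {"travel": [0,0,0],"roll": 0,"jaw": 20},
  ],
)

```text
clock: 20.2
tool_pos: [0.6376, -0.1381, 0.1213]
orientation: [180.0, -0.0, 27.0]
force: [0.5, -0.1, -1.2]
opening: 0.0276
gripper_force: 30.0
```

apply_moves(
  targets=[
    {"travel": [0,0,2],"roll": 0,"jaw": 20},
    {"travel": [0,0,0],"roll": 0,"jaw": 20},
  ],
)

```text
clock: 20.4
tool_pos: [0.6372, -0.138, 0.1188]
orientation: [-180.0, -0.0, 27.0]
force: [-0.1, -0.6, -1.4]
opening: 0.0279
gripper_force: 30.0
```

apply_moves(
  targets=[
    {"travel": [0,0,1.5],"roll": 0,"jaw": 20},
    {"travel": [0,0,0],"roll": 0,"jaw": 20},
  ],
)

```text
clock: 20.6
tool_pos: [0.6372, -0.138, 0.1171]
orientation: [-180.0, 0.0, 27.0]
force: [0.4, 0.0, -2.1]
opening: 0.0277
gripper_force: 30.0
```

apply_moves(
  targets=[
    {"travel": [0,0,1.5],"roll": 0,"jaw": 20},
    {"travel": [0,0,0],"roll": 0,"jaw": 20},
  ],
)

```text
clock: 20.8
tool_pos: [0.6372, -0.1381, 0.1156]
orientation: [-180.0, 0.0, 27.0]
force: [-1.1, 0.1, -1.7]
opening: 0.0278
gripper_force: 30.0
```

apply_moves(
  targets=[
    {"travel": [0,0,1.5],"roll": 0,"jaw": 20},
    {"travel": [0,0,0],"roll": 0,"jaw": 20},
  ],
)

```text
clock: 21.0
tool_pos: [0.6372, -0.1381, 0.1141]
orientation: [-180.0, 0.0, 27.0]
force: [1.2, -0.2, -1.4]
opening: 0.0278
gripper_force: 30.0
```

apply_moves(
  targets=[
    {"travel": [0,0,1],"roll": 0,"jaw": 20},
    {"travel": [0,0,0],"roll": 0,"jaw": 20},
  ],
)

```text
clock: 21.2
tool_pos: [0.6373, -0.1381, 0.1138]
orientation: [180.0, -0.0, 27.0]
force: [-1.2, 0.8, 2.1]
opening: 0.0282
gripper_force: 30.0
```

apply_moves(
  targets=[
    {"travel": [0,0,-0.5],"roll": 0,"jaw": 35},
    {"travel": [0,0,0],"roll": 0,"jaw": 50},
    {"travel": [0,0,0],"roll": 0,"jaw": 60},
    {"travel": [0,0,-20],"roll": 0,"jaw": 60},
    {"travel": [0,0,-40],"roll": 0,"jaw": 60},
    {"travel": [0,0,-40],"roll": 0,"jaw": 60},
    {"travel": [0,0,0],"roll": 8,"jaw": 60},
    {"travel": [0,0,0],"roll": 8,"jaw": 60},
    {"travel": [0,0,0],"roll": 8,"jaw": 60},
    {"travel": [0,0,0],"roll": 8,"jaw": 60},
  ],
)

```text
clock: 22.2
tool_pos: [0.6373, -0.1381, 0.214]
orientation: [-180.0, -0.0, -5.3]
force: [0.5, -0.5, -0.7]
opening: 0.06
gripper_force: 0.0
```

```bash
python3 - <<'E'
from h import *
go(.4685,.0241,.2,-12.8)
im=ctrl.snapshot('scene')[150:345,210:470,::-1]
cv2.imwrite('pics/s7.png',cv2.resize(im,(780,585),interpolation=cv2.INTER_CUBIC))
im=cv2.GaussianBlur(cv2.imread("pics/s7.png"),(0,0),1.5).astype(float)
# round crock rim band radius 65.5 mm at z=.085: brightness along radial lines
c=np.array([.4485,-.288])
for th in range(0,360,20):
    d=np.array([np.cos(np.radians(th)),np.sin(np.radians(th))]);s=np.arange(.054,.0785,.0015);o=[]
    for t in s:
        x,y=(proj("scene",[*(c+d*t),.085])[0]-[210,150])*3
        b=im[int(round(y)),int(round(x))];o.append(f"{int(b[2])}/{int(b[2]-b[0])}")
    print(th,*o)
E
```

```text
t 22.2 pos [ 0.6373 -0.1381  0.214 ] ori [-180.    -0.    -5.3] open 0.06 F [ 0.5 -0.5 -0.7] q [  5.  20.  -5.  -0. -65.  80.]
travel [-183.1 -145.9   14. ] roll 7.5
0 47/15 34/5 31/2 31/2 41/8 53/14 62/15 68/12 70/6 72/1 74/-3 77/-5 77/-4 75/1 72/10 68/13 69/24
20 76/26 85/28 91/27 96/22 97/18 96/10 96/9 95/8 94/8 92/7 90/6 85/2 83/0 81/-2 81/-3 81/-4 79/-4
40 94/6 82/4 66/1 52/-1 43/-3 36/-4 36/1 38/3 45/8 56/16 64/22 77/29 89/33 106/35 111/31 113/26 114/21
60 132/11 136/12 140/12 145/13 151/14 155/13 158/14 157/14 152/13 149/13 147/12 150/12 148/13 140/12 135/11 131/11 128/11
80 108/8 117/9 120/10 121/10 121/10 121/10 122/11 122/11 121/10 115/9 112/9 108/9 100/8 97/8 96/8 95/7 95/8
100 109/9 107/9 101/9 98/9 95/8 95/8 95/7 95/7 96/8 96/8 95/7 95/7 95/8 95/8 96/9 96/8 96/8
120 101/9 96/8 95/8 95/8 95/8 95/8 95/8 95/7 95/8 95/8 95/8 95/8 95/8 95/8 95/8 95/8 95/8
140 176/15 176/15 176/15 176/15 175/15 175/15 169/15 170/15 164/15 152/13 141/12 126/10 116/10 107/9 102/9 102/9 96/8
160 17/-1 17/-1 17/-2 17/-1 17/-1 17/-2 18/-2 18/-1 17/0 16/-1 16/-1 17/-2 21/-1 26/0 52/3 68/5 83/6
180 2
[... 234 characters left out ...]
33/-2 33/-2 34/-1 34/-2 34/-1 34/-1 34/-1 33/-1 33/-1 33/-1 33/-1 33/-1 33/-1
240 24/-1 25/-1 25/-1 25/-2 25/-2 25/-2 26/-1 26/-1 27/-1 27/-1 28/-1 29/-1 31/0 31/-1 32/0 31/-1 32/-1
260 144/11 131/9 94/3 71/-1 48/-3 37/-3 27/-4 26/-4 27/-5 32/-5 34/-5 38/-6 40/-5 41/-6 41/-6 41/-6 41/-7
280 95/8 92/7 89/7 78/5 70/4 53/2 38/-1 30/-2 28/-2 27/-3 30/-4 32/-4 36/-6 38/-6 41/-7 42/-6 42/-6
300 52/-2 51/-3 44/-5 42/-5 40/-6 39/-7 39/-6 39/-6 39/-6 37/-5 36/-5 34/-5 32/-5 31/-3 30/-3 29/-3 29/-4
320 37/1 43/6 57/18 67/26 81/38 89/45 93/47 90/42 79/31 68/20 53/5 48/0 43/-5 47/-4 49/-5 54/-3 59/-2
340 89/42 79/32 76/29 61/14 49/2 41/-5 40/-6 41/-5 42/-5 42/-5 42/-5 41/-6 41/-6 40/-6 40/-5 39/-4 38/-4
```

apply_moves(
  targets=[
    {"travel": [-26,-21,0],"roll": 0,"jaw": 60},
    {"travel": [-32,-25,0],"roll": 0,"jaw": 60},
    {"travel": [-32,-25,0],"roll": 0,"jaw": 60},
    {"travel": [-32,-25,0],"roll": 0,"jaw": 60},
    {"travel": [-32,-25,0],"roll": 0,"jaw": 60},
    {"travel": [-29,-25,0],"roll": 0,"jaw": 60},
    {"travel": [0,0,40],"roll": 0,"jaw": 60},
    {"travel": [0,0,40],"roll": 0,"jaw": 60},
    {"travel": [0,0,20],"roll": 0,"jaw": 60},
    {"travel": [0,0,0],"roll": 0,"jaw": 60},
  ],
)

```text
clock: 23.25
tool_pos: [0.4658, 0.0226, 0.1115]
orientation: [179.9, 0.3, -4.8]
force: [0.6, -0.4, 0.5]
opening: 0.0602
gripper_force: 0.0
```

```bash
python3 - <<'E'
from h import *
np.set_printoptions(precision=4,suppress=True)
go(.4685,.0241,.0555,-5.3)
for n,c,zk in(("top",None,0),("scene",None,0)):
    im=ctrl.snapshot(n)[:,:,::-1]
    cv2.imwrite(f'pics/{n}8.png',im)
    g=cv2.GaussianBlur(cv2.resize(im,None,fx=3,fy=3,interpolation=cv2.INTER_CUBIC),(0,0),1.2).astype(float)[:,:,2]
    c=np.array([.4475,-.288])
    pts=[]
    for th in range(0,360,12):
        d=np.array([np.cos(np.radians(th)),np.sin(np.radians(th))]);s=np.arange(.052,.0785,.0005)
        uv=proj(n,[[*(c+d*t),.085] for t in s])*3+1
        v=cv2.remap(g.astype(np.float32),uv[:,0].astype(np.float32).reshape(1,-1),uv[:,1].astype(np.float32).reshape(1,-1),1)[0]
        k=v.argmax()
        if 3<k<len(s)-3 and v[k]-max(v[:k].min(),v[k:].min())>20: pts.append(c+d*s[k]);print(th,round(s[k]*1000,1),end="; ")
    P=np.array(pts)
    from scipy.optimize import least_squares
    r=least_squares(lambda q:np.hypot(*(P-q).T)-.0655,c,loss="soft_l1",f_scale=.001);print("\n",n,r.x,(r.fun*1e3).round(1))
im=cv2.imread('pics/scene8.png')[150:345,210:470]
cv2.imwrite('pics/s8.png',cv2.resize(im,(780,585),interpolation=cv2.INTER_CUBIC))
E
```

```text
t 23.25 pos [0.4658 0.0226 0.1115] ori [179.9   0.3  -4.8] open 0.0602 F [ 0.6 -0.4  0.5] q [ 27.   9. -35.  -0. -46.  58.]
travel [ 2.6 -1.7 56. ] roll 0.5
48 61.5; 108 60.5; 120 60.5; 156 64.0; 168 65.0; 192 57.0; 204 57.5; 288 69.0; 324 66.5; 
 top [ 0.4479 -0.2922] [-1.1 -0.9 -1.1  0.7  0.9 -8.8 -9.2 -0.6 -1.7]
0 67.0; 12 66.5; 24 64.5; 36 64.5; 48 64.0; 60 63.0; 72 63.0; 84 61.5; 96 61.5; 120 61.0; 336 68.0; 348 67.0; 
 scene [ 0.449  -0.2917] [ 0.2  0.5 -0.7  0.1  0.4  0.1  0.6 -0.4 -0.1 -0.6 -0.3 -0.6]
```

View pics/s8.png

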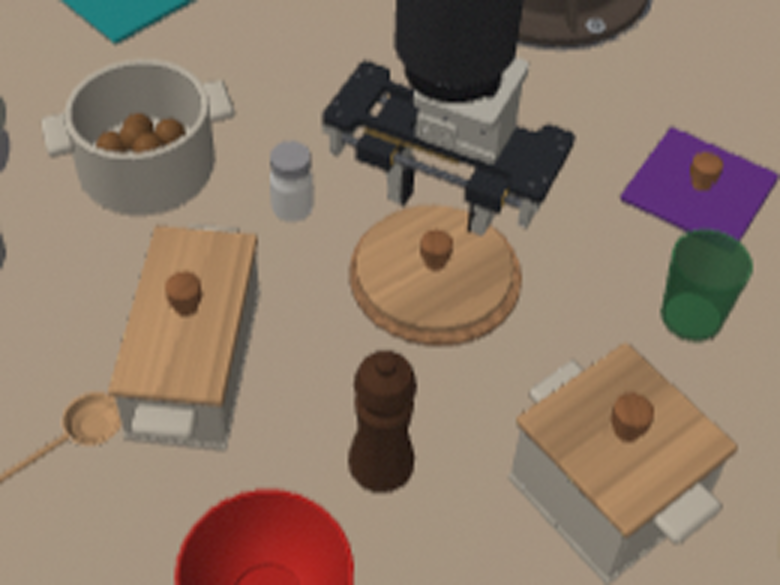

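apply_moves(
  targets=[
    {"travel": [2.5,-1.5,25],"roll": 0,"jaw": 60},
    {"travel": [0,0,20],"roll": 0,"jaw": 60},
    {"travel": [0,0,10],"roll": 0,"jaw": 60},
    {"travel": [0,0,0],"roll": 0,"jaw": 45},
    {"travel": [0,0,0],"roll": 0,"jaw": 20},
    {"travel": [0,0,0],"roll": 0,"jaw": 20},
    {"travel": [0,0,0],"roll": 0,"jaw": 20},
    {"travel": [0,0,0],"roll": 0,"jaw": 20},
    {"travel": [0,0,0],"roll": 0,"jaw": 20},
    {"travel": [0,0,0],"roll": 0,"jaw": 20},
  ],
)

```text
clock: 24.35
tool_pos: [0.4707, 0.0246, 0.0596]
orientation: [-180.0, -0.1, -4.9]
force: [-1.0, -1.1, 6.4]
opening: 0.028
gripper_force: 30.0
```

apply_moves(
  targets=[
    {"travel": [0,0,-10],"roll": 0,"jaw": 20},
    {"travel": [0,0,-25],"roll": 0,"jaw": 20},
    {"travel": [0,0,-35],"roll": 0,"jaw": 20},
    {"travel": [0,0,-40],"roll": 0,"jaw": 20},
    {"travel": [0,0,-40],"roll": 0,"jaw": 20},
    {"travel": [0,0,-30],"roll": 0,"jaw": 20},
    {"travel": [0,0,0],"roll": 0,"jaw": 20},
    {"travel": [0,0,0],"roll": 0,"jaw": 20},
  ],
)

```text
clock: 25.15
tool_pos: [0.47, 0.0246, 0.2395]
orientation: [-179.9, -0.1, -5.0]
force: [0.5, -0.1, -1.9]
opening: 0.0282
gripper_force: 30.0
```

```bash
python3 -c "
from h import *
go(.4475,-.292,.2)"
```

```text
t 25.15 pos [0.47   0.0246 0.2395] ori [-1.799e+02 -1.000e-01 -5.000e+00] open 0.0282 F [ 0.5 -0.1 -1.9] q [ 27.   1. -25.  -0. -64.  58.]
travel [  5.1 317.3  39.5] roll None
```

apply_moves(
  targets=[
    {"travel": [0,30,0],"roll": 0,"jaw": 20},
    {"travel": [1,40,0],"roll": 0,"jaw": 20},
    {"travel": [1,40,0],"roll": 0,"jaw": 20},
    {"travel": [1,40,0],"roll": 0,"jaw": 20},
    {"travel": [1,40,0],"roll": 0,"jaw": 20},
    {"travel": [1,40,0],"roll": 0,"jaw": 20},
    {"travel": [1,40,0],"roll": 0,"jaw": 20},
    {"travel": [0,32,0],"roll": 0,"jaw": 20},
    {"travel": [0,15,15],"roll": 0,"jaw": 20},
    {"travel": [0,0,20],"roll": 0,"jaw": 20},
  ],
)

```text
clock: 26.15
tool_pos: [0.4479, -0.2936, 0.2023]
orientation: [-180.0, 0.1, -5.1]
force: [-0.1, -0.2, -2.9]
opening: 0.028
gripper_force: 30.0
```

apply_moves(
  targets=[
    {"travel": [0,0,20],"roll": 0,"jaw": 20},
    {"travel": [0,0,20],"roll": 0,"jaw": 20},
    {"travel": [0,0,5],"roll": 0,"jaw": 20},
    {"travel": [0,0,0],"roll": 0,"jaw": 20},
    {"travel": [0,0,0],"roll": 0,"jaw": 20},
  ],
)

```text
clock: 26.65
tool_pos: [0.449, -0.2919, 0.1592]
orientation: [180.0, 0.0, -4.9]
force: [0.2, -0.8, -1.9]
opening: 0.0279
gripper_force: 30.0
```

```bash
python3 -c "
from h import *
go(.449,-.292,.1306)"
```

```text
t 26.65 pos [ 0.449  -0.2919  0.1592] ori [180.    0.   -4.9] open 0.0279 F [ 0.2 -0.8 -1.9] q [-12.  12. -24.   0. -54.  97.]
travel [-0.   0.1 28.6] roll None
```

apply_moves(
  targets=[
    {"travel": [0,0,10],"roll": 0,"jaw": 20},
    {"travel": [0,0,8],"roll": 0,"jaw": 20},
    {"travel": [0,0,3],"roll": 0,"jaw": 20},
    {"travel": [0,0,2],"roll": 0,"jaw": 20},
    {"travel": [0,0,0],"roll": 0,"jaw": 20},
    {"travel": [0,0,0],"roll": 0,"jaw": 20},
  ],
)

```text
clock: 27.25
tool_pos: [0.4489, -0.2919, 0.136]
orientation: [180.0, -0.0, -5.0]
force: [0.7, 0.1, -2.7]
opening: 0.0281
gripper_force: 30.0
```

apply_moves(
  targets=[
    {"travel": [0,0,2],"roll": 0,"jaw": 20},
    {"travel": [0,0,0],"roll": 0,"jaw": 20},
  ],
)

```text
clock: 27.45
tool_pos: [0.4487, -0.2918, 0.1337]
orientation: [-180.0, 0.0, -5.0]
force: [0.0, 0.2, -1.9]
opening: 0.0279
gripper_force: 30.0
```

apply_moves(
  targets=[
    {"travel": [0,0,1.5],"roll": 0,"jaw": 20},
    {"travel": [0,0,0],"roll": 0,"jaw": 20},
  ],
)

```text
clock: 27.65
tool_pos: [0.4487, -0.2918, 0.1322]
orientation: [-180.0, 0.0, -5.0]
force: [-0.9, -0.1, -1.2]
opening: 0.0278
gripper_force: 30.0
```

apply_moves(
  targets=[
    {"travel": [0,0,1.5],"roll": 0,"jaw": 20},
    {"travel": [0,0,0],"roll": 0,"jaw": 20},
  ],
)

```text
clock: 27.85
tool_pos: [0.4489, -0.2919, 0.1308]
orientation: [180.0, -0.0, -5.0]
force: [-1.0, -0.6, -1.8]
opening: 0.0279
gripper_force: 30.0
```

apply_moves(
  targets=[
    {"travel": [0,0,1],"roll": 0,"jaw": 20},
    {"travel": [0,0,0],"roll": 0,"jaw": 20},
  ],
)

```text
clock: 28.05
tool_pos: [0.4489, -0.2919, 0.1306]
orientation: [180.0, -0.0, -4.9]
force: [-1.7, 2.4, 5.5]
opening: 0.0282
gripper_force: 30.0
```

apply_moves(
  targets=[
    {"travel": [0,0,1],"roll": 0,"jaw": 20},
    {"travel": [0,0,0],"roll": 0,"jaw": 20},
  ],
)

```text
clock: 28.25
tool_pos: [0.4489, -0.2919, 0.1305]
orientation: [180.0, -0.0, -4.9]
force: [-4.7, 4.6, 14.3]
opening: 0.0279
gripper_force: 30.0
```

Seated at 0.1305 as predicted. Release and move away.

apply_moves(
  targets=[
    {"travel": [0,0,-1.5],"roll": 0,"jaw": 20},
    {"travel": [0,0,0],"roll": 0,"jaw": 35},
    {"travel": [0,0,0],"roll": 0,"jaw": 50},
    {"travel": [0,0,0],"roll": 0,"jaw": 60},
    {"travel": [0,0,-20],"roll": 0,"jaw": 60},
    {"travel": [0,0,-40],"roll": 0,"jaw": 60},
    {"travel": [0,0,-40],"roll": 0,"jaw": 60},
    {"travel": [0,-30,0],"roll": 0,"jaw": 60},
    {"travel": [0,-40,0],"roll": 0,"jaw": 60},
    {"travel": [0,-40,0],"roll": 0,"jaw": 60},
  ],
)

```text
clock: 29.25
tool_pos: [0.4582, -0.1814, 0.2305]
orientation: [-180.0, -0.0, -5.1]
force: [1.3, -0.7, 0.8]
opening: 0.0603
gripper_force: 0.0
```

apply_moves(
  targets=[
    {"travel": [0,-40,0],"roll": 0,"jaw": 60},
    {"travel": [0,-40,0],"roll": 0,"jaw": 60},
    {"travel": [0,-40,0],"roll": 0,"jaw": 60},
    {"travel": [0,-30,0],"roll": 0,"jaw": 60},
    {"travel": [0,0,0],"roll": 0,"jaw": 60},
    {"travel": [0,0,0],"roll": 0,"jaw": 60},
  ],
)

```text
clock: 29.85
tool_pos: [0.4713, -0.0322, 0.2302]
orientation: [180.0, 0.0, -4.9]
force: [-0.6, -0.2, 0.1]
opening: 0.0598
gripper_force: 0.0
```

```bash
python3 - <<'E'
from h import *
from scipy.optimize import least_squares
np.set_printoptions(precision=4,suppress=True)
go(.4,0,.2)
im=ctrl.snapshot("scene")[:,:,::-1].copy()
old=cv2.imread("pics/scene8.png")
# wood mask around round lid, board top at .095, 72 mm radius
hsv=cv2.cvtColor(im,cv2.COLOR_BGR2HSV);m=((hsv[:,:,1]>85)&(hsv[:,:,2]>90)).astype(np.uint8)
roi=np.zeros_like(m);roi[155:215,215:300]=1;m=cv2.morphologyEx(m*roi,cv2.MORPH_OPEN,np.ones((3,3)))
c=max(cv2.findContours(m,0,1)[0],key=cv2.contourArea)[:,0]
P=np.array([plane("scene",*p,.095)[:2] for p in cv2.convexHull(c)[:,0].astype(float)])
r=least_squares(lambda q:np.hypot(*(P-q[:2]).T)-q[2],[.449,-.291,.072],loss="soft_l1",f_scale=.002);print(r.x,(r.fun*1e3).round(1))
d=np.abs(im.astype(int)-old).max(2)>40
print("changed px outside arm/lid areas: mill",d[265:320,325:355].sum(),"salt",d[195:225,298:318].sum(),"tumbler",d[226:265,430:462].sum())
o=cv2.imread("pics/scene0.png");d=np.abs(im.astype(int)-o).max(2)>40
print("vs start: mill",d[265:320,325:355].sum(),"salt",d[195:225,298:318].sum(),"tumbler",d[226:265,430:462].sum(),"round crock base",d[195:222,232:285].sum(),"obl base",d[285:300,245:288].sum(),"sq base",d[320:345,380:430].sum())
E
```

```text
t 29.85 pos [ 0.4713 -0.0322  0.2302] ori [180.    0.   -4.9] open 0.0598 F [-0.6 -0.2  0.1] q [ 20.   2. -26.   0. -63.  65.]
travel [-73.8 -26.1  30.2] roll None
[ 0.4516 -0.289   0.0722] [ 0.6  0.5 -0.7 -2.3 -2.  -1.7 -1.3 -0.   1.3  1.7  1.8  1.4  1.6  0.9
 -0.1 -0.6 -0.3 -0.9 -1.4 -1.9 -0.6 -0.2  1.1  0.9  0.9  0.5]
changed px outside arm/lid areas: mill 0 salt 0 tumbler 0
vs start: mill 0 salt 0 tumbler 0 round crock base 180 obl base 0 sq base 43
```

```bash
python3 -c "
from plant import ctrl
print(ctrl.close_job())"
```

```text
the job is handed in; nothing more can be done
None
```

All three lids are seated on their own crocks, and the job was handed in at about 30 s. The last picture check showed no change at the pepper mill, tumbler or salt jar.

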